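# Clear the sawn offcuts out of the mitre box

## Robot

A 7-joint arm with a two-finger parallel gripper is mounted at the origin on a cart in front of the work surface, level with it; the furniture and walls round the work are solid. World frame = base frame: x ahead of the robot, y to its left, z up, the work surface at z = 0. Lengths are in m, angles in rad, forces in N, time in s.
With the tool pointing down it reaches from about 0.4 to 0.85 m from the base axis. Payload 6.9 kg.
Tool frame: the origin (TCP) lies at the very end of the fingers, on their centre line; the grasp point (between the pads) lies 19 mm behind it (robot.grip_point_offset is the distance from the TCP to the grasp point, in m); x points along the fingers, y is the direction in which the jaws open and shut, and the axes are right-handed (so a half turn about x gives the same grasp; the last joint's range is limited). The gripper opens to 85 mm and grips with 20 to 120 N. Pads are 22 mm wide; open, the fingers measure 114 mm over their backs; the gripper's body (76 mm by 85 mm) begins 54 mm behind the grasp point. The pads swing forward as they close: fully open they stand 13 mm farther back than shut.
Start: joints at [-1.222, 0.507, -0.238, 1.5, 0.126, 1.149, -0.155], TCP at [0.151, 0.607, 0.231] pointing down, gripper open.
Joint ranges: [-3.08, 3.08], [-0.24, 2.05], [-1.43, 1.35], [0, 2.5], [-1.52, 4.66], [0.17, 1.96], [-2.89, 2.89]. Speed limits (rad/s): [2.39, 2.39, 3.14, 3.14, 3.14, 3.14, 3.14].

## Interface

Orientations are given as a unit quaternion [x, y, z, w].
In Python, from station import robot gives the robot as it stands. The module is installed in compiled form; this text tells all that it offers.
- The arm moves only by the tool arm_command, never from a script. Its argument "steps" is text: rows parted by semicolons, each of 4 numbers parted by spaces: the shift along the tool's x, y, z in cm, then the turn about the tool's x in rad. A call has 1 to 20 rows; each row is the pose to reach, as a shift and turn from the pose commanded when the call began, along the tool's axes at that moment; what a row does not reach only later rows make up. A row lasts 1/10 s, in which the tool goes at most 50 mm and 8.59 degrees, less where a joint would pass 70% of its speed; a pose out of reach is approached as far as the arm can. A call with a gripper value outside its range is refused whole. "gripper" is the opening, from -1 (shut) to 1 (fully open), set as the call begins (left out, the last holds). The fingers move at their own pace and stop on an object; "squeeze" is the grip in N (left out, the last holds). Time passes only in rows, so rows that repeat a pose let the fingers close. It gives the time, the measured TCP pose, the force and the opening at its end, in the units of the state.
- robot.state(): the state, without advancing time (a new reading comes with each control period).
- robot.get_image(name): name is "scene" or "top" or "wrist"; returns a dict with "frame" (420x560x3 uint8, red, green, blue), "K" (3x3 intrinsics, pixels), "extrinsics" (4x4, takes a point from camera to world coordinates). Camera axes: x right, y down, z forward; pixel columns grow to the right and rows downward; lengths in m; the calibration is good to about 2 mm. The wrist camera is an equidistant fisheye: a pixel r from the principal point sees the ray r / f radians off the axis. A picture is of the moment at which its call begins. There is no depth.
- robot.job_done(): hands the job in, once; it reports no verdict.
The state is a dict: "time": time; "joints": joint angles; "joint_vel": joint speeds; "joint_efforts": joint torques, N m; "ee_pos": TCP position; "eef_rot": TCP orientation; "wrist_force": force on the tool from outside, world axes, zero at the start; "ft_torque": the same for the moment, N m; "gripper_width": finger opening in m.
Only numpy, scipy, OpenCV 4.12 (cv2) and the standard library are available. Lean on these libraries where they do the work, as an engineer would, in place of code of your own. Each camera call takes 0.05 s, during which the arm holds its last target. There are 200 camera calls.

## Task

Clear the mitre box for the next cut: first swing its end stop open by a quarter turn or more. Then stand the fallen scraper block up on the bench on its steel-shod end and let go of it, take it again from above by its narrow thickness, set it upright in the channel behind the offcuts at the end away from the tray, and sweep all three offcuts along the bed into the scrap tray with the block, never with the fingers. Finally stand the block back on the bench on your side of the mitre box, on its steel end, and swing the end stop fully shut, leaving everything else where it is.

Things in the scene. Friction and masses are not known exactly. Their poses are not given: they have to be found in the camera images.
- mitre_box: Mitre box fixed to the bench: a pale wooden U-channel 300 mm long with saw kerfs in its fences, open at the top. Origin: centre of its underside. Its y axis runs along the channel, -y to the end with the stop and the tray, +y to the plain open end; x points across, away from the robot; z up. Base 120 mm wide, 52 mm thick.
- bed_mid (a point): Middle of the channel's floor (the bed, 52 mm above the bench); axes as those of the mitre box. The channel is 70 mm wide (x from -35 to 35 mm) and 300 mm long (y from -150 to 150 mm); its fences are 18 mm thick and rise 55 mm above the bed.
- end_stop (a joint): Hinge of the end stop, a wooden flap 92 mm long, 12 mm thick, from 67 to 103 mm above the bench, that closes the channel's -y end. 0 = shut against the fence ends (limit); grows to 1.8 rad as the free end swings outward over the tray, counter-clockwise seen from above. It stays where it is left; light friction, about 1.5 N at the pull.
- stop_pivot (a point): Point on the end stop's upright hinge pin, at the far fence's end (mitre box frame x = 44, y = -158 mm), at the height of the pull's grip centre (131 mm above the bench).
- stop_knob (a point): Grip centre of the end stop's pull: an upright round wooden knob of 20 mm diameter on the top edge of the flap near its free end, 74 mm from the pivot; the knob reaches from 115 to 149 mm above the bench. It moves with the flap; shut, it lies from the pivot along the mitre box's -x axis.
- scraper_mid (a point): Centre of the scraper block: hardwood, 95 x 60 x 30 mm (its x, y, z), 0.11 to 0.23 kg, a steel shoe 20 mm deep round one end. x points from the steel end to the plain end, z across the thickness. It starts lying on a broad face on the robot's side of the box, plain end roughly to the left. Stood on its steel end, x points up; only so does it fit the channel with the fingers clear of the fences.
- scrap_tray: Low sheet-metal tray fixed on the bench against the -y end of the mitre box. Outside 160 mm (x) by 150 mm (y), rim 14 mm high, walls and floor 3 mm thick. Origin: centre of its underside; axes as those of the mitre box.
- offcut_1_mid (a point): Centre (half-way up) of a pale wood offcut 54 x 20 mm, 16 mm tall, one end mitred; at the start on the bed near the end stop.
- offcut_2_mid (a point): Centre (half-way up) of a triangular pale wood offcut, legs 44 mm, 20 mm tall; at the start on the bed near the middle of the box.
- offcut_3_mid (a point): Centre (half-way up) of a pale wood offcut 50 x 24 mm, 18 mm tall, one end mitred; at the start on the bed about 45 mm from the middle towards the plain end.
- sanding_block: Bystander: reddish sanding block 110 x 60 x 30 mm with cork, lying flat near the scraper block. Origin: centre of its underside.
- nail_tin: Bystander: open grey tin of nails, 68 mm across, 62 mm tall. Origin: centre of its underside.
- tape_measure: Bystander: yellow tape measure, 61 x 74 x 72 mm. Origin: centre of its underside.

How it is judged:
By the outcome, as a careful person would: the job done as asked, in the order asked, and still so for the second after the job is handed in, with the robot touching nothing.
It also fails if it takes over 72 s, if anything falls off the work surface, if the arm or the gripper's body presses on something with over 40 N, if the wrist force passes 120 N, or if a joint passes its speed limit or range.

## Working session

There is one attempt and no reset: what is moved stays moved. The work goes in short steps, Python scripts to look and compute and a tool call to move; the robot and the scene stay as the last step left them, time stands still between calls to the robot, and variables do not carry over. Pictures are saved under pics/ and viewed, about 8 in all and at most 12, crops included, and the job is handed in when it is done.

Besides the shell and the picture viewer there is one more tool, called after "Request:" by a JSON object that holds its "method" and its "body". arm_command: Moves the arm, as the interface text tells. Its arguments: {"type":"object","properties":{"steps":{"type":"string"},"gripper":{"type":"number"},"squeeze":{"type":"number"}},"required":["steps"]}

```bash
mkdir -p pics
cat > h.py <<'E'
import numpy as np, cv2
from station import robot
from scipy.spatial.transform import Rotation as R
def snap(name,fn,save=True):
    d=robot.get_image(name); np.savez('pics/'+fn+'.npz',**{k:np.array(v) for k,v in d.items()})
    cv2.imwrite('pics/'+fn+'.png',d['frame'][:,:,::-1]); return d
def load(fn): return dict(np.load('pics/'+fn+'.npz'))
def ray(d,uv,fish=False):
    K=d['K'];E=d['extrinsics'];u,v=uv
    if fish:
        a=(u-K[0,2])/K[0,0];b=(v-K[1,2])/K[1,1];t=np.hypot(a,b);s=np.sin(t)/t if t>1e-9 else 1
        c=np.array([a*s,b*s,np.cos(t)])
    else: c=np.array([(u-K[0,2])/K[0,0],(v-K[1,2])/K[1,1],1])
    w=E[:3,:3]@c; return E[:3,3],w/np.linalg.norm(w)
def atz(d,uv,z,fish=False):
    o,w=ray(d,uv,fish); return o+w*(z-o[2])/w[2]
def tri(rs):
    A=np.zeros((3,3));b=np.zeros(3)
    for o,w in rs:
        P=np.eye(3)-np.outer(w,w);A+=P;b+=P@o
    p=np.linalg.solve(A,b);return p,[float(np.linalg.norm(np.cross(p-o,w))) for o,w in rs]
def proj(d,p):
    E=d['extrinsics'];c=E[:3,:3].T@(np.array(p)-E[:3,3]);q=d['K']@(c/c[2]);return q[:2]
def st():
    s=robot.state();r=R.from_quat(s['eef_rot']).as_matrix()
    print('t',s['time'],'p',np.round(s['ee_pos'],4),'x',r[:,0].round(3),'y',r[:,1].round(3),'z',r[:,2].round(3),'w',s['gripper_width'],'F',np.round(s['wrist_force'],1),'j',np.round(s['joints'],2));return s,r
def go(p):
    s,r=st();print('shift cm',(r.T@(np.array(p)-s['ee_pos'])*100).round(2))
E
python3 - <<'E'
from h import *
st()
a=snap('scene','s0');b=snap('top','t0')
for d in(a,b): print(d['K'],d['extrinsics'].round(3))
cv2.imwrite('pics/t0b.png',cv2.resize(b['frame'][:,:,::-1],(800,600),interpolation=cv2.INTER_CUBIC))
cv2.imwrite('pics/s0b.png',cv2.resize(a['frame'][:,:,::-1],(800,600),interpolation=cv2.INTER_CUBIC))
E
```

```text
t 0.0 p [0.1508 0.606  0.2304] x [-0.    -0.002 -1.   ] y [ 0.241  0.97  -0.002] z [ 0.97  -0.241  0.   ] w 0.08508829428416481 F [ 0.5 -0.4  0.3] j [-1.22  0.51 -0.24  1.5   0.13  1.15 -0.15]
[[477.37514241   0.         279.67998266]
 [  0.         477.37514241 213.31445362]
 [  0.           0.           1.        ]] [[-0.767 -0.306  0.564  0.009]
 [-0.642  0.364 -0.675  0.539]
 [ 0.001 -0.88  -0.475  0.59 ]
 [ 0.     0.     0.     1.   ]]
[[430.12450093   0.         274.54048754]
 [  0.         430.12450093 212.23137713]
 [  0.           0.           1.        ]] [[-0.026 -0.993  0.117  0.499]
 [-1.     0.024 -0.018 -0.132]
 [ 0.015 -0.117 -0.993  1.011]
 [ 0.     0.     0.     1.   ]]
```

View pics/t0b.png

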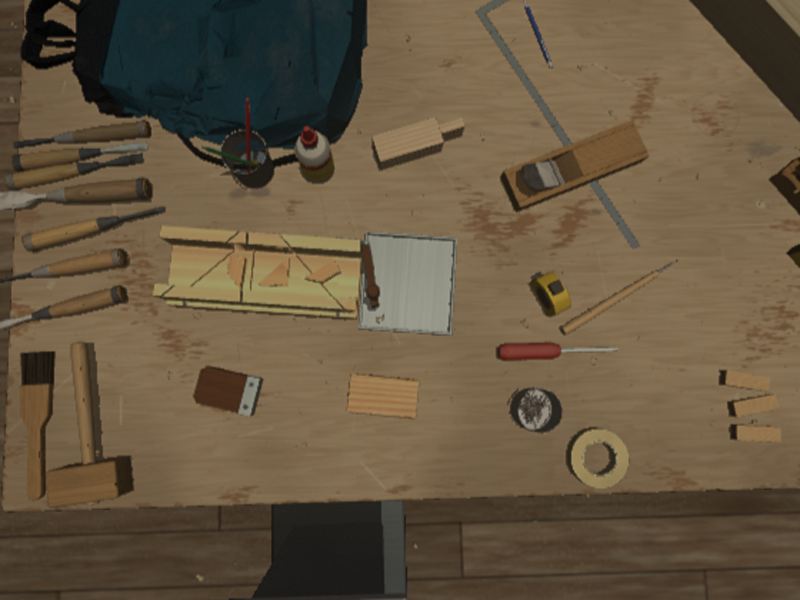

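View pics/s0b.png

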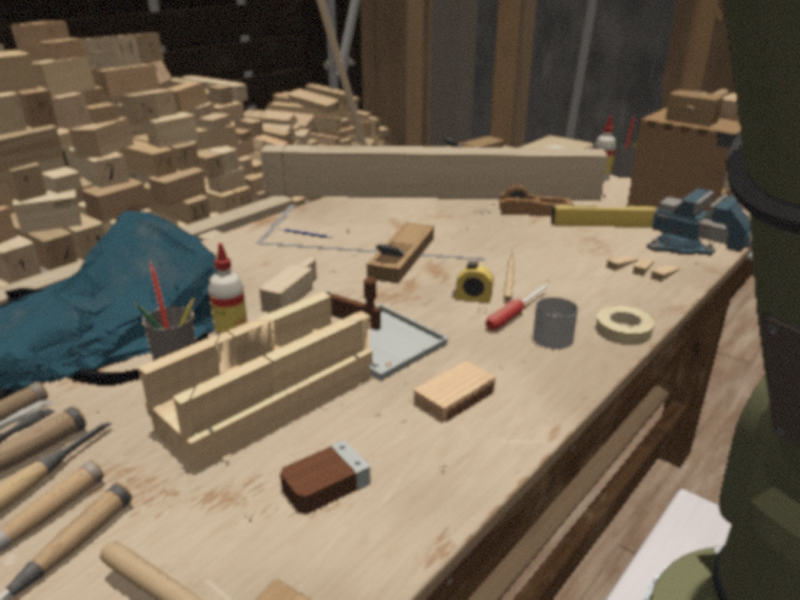

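The top view shows the box (165–360, 230–315), the tray to its right, the stop knob near (373,290) and the block at (228,390) with its steel end to the right. The scene view agrees. I'll enlarge both crops.

Run:
```python
from h import *
for n,(x,y,w,h) in {'t0':(100,150,230,150),'s0':(90,185,230,172)}.items():
    f=load(n)['frame'][y:y+h,x:x+w,::-1]
    f=cv2.convertScaleAbs(f,alpha=1.3,beta=15)
    cv2.imwrite(f'pics/{n}c.png',cv2.resize(f,None,fx=3.4,fy=3.4,interpolation=cv2.INTER_CUBIC))
```

```text
(no output)
```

View pics/t0c.png

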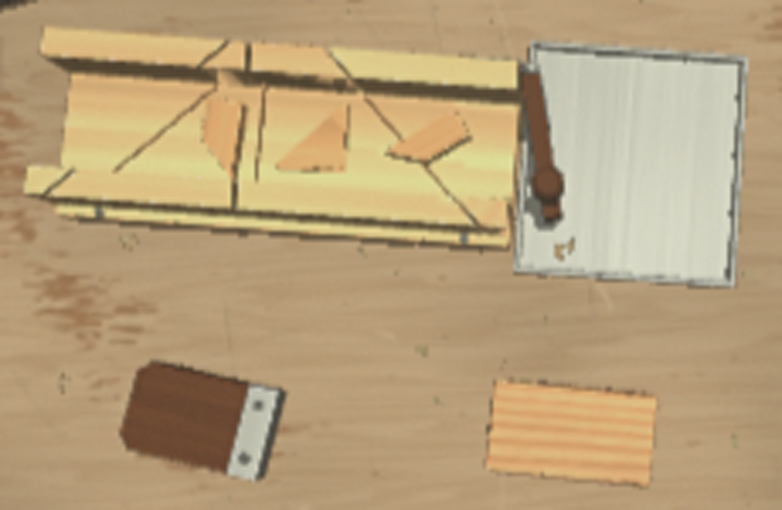

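View pics/s0c.png

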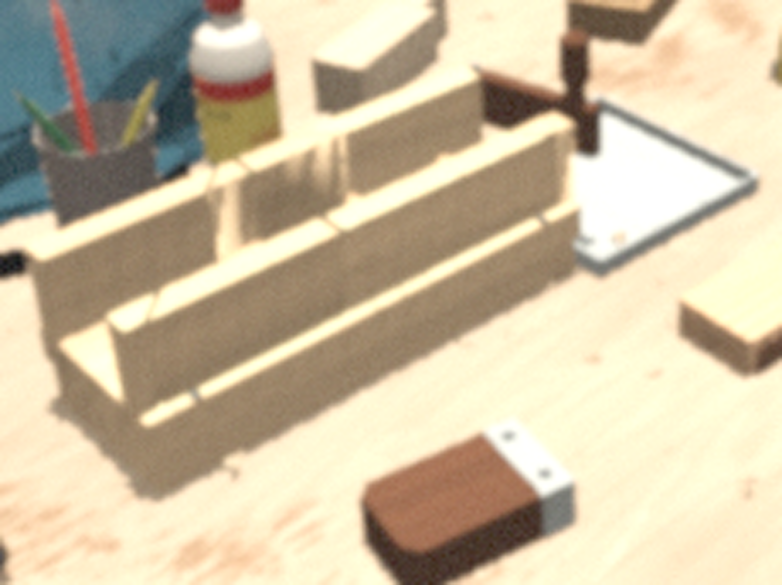

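```bash
cat > m.py <<'E'
from h import *
T=load('t0');S=load('s0')
tp=lambda x,y:(100+(x+.5)/3.4-.5,150+(y+.5)/3.4-.5)
sp=lambda x,y:(90+(x+.5)/3.4-.5,185+(y+.5)/3.4-.5)
E
python3 - <<'E'
from m import *
pairs={'steel far top':((275,387),(515,420)),'steel near top':((255,478),(573,487)),'bnd far':((248,382),(484,434)),'bnd near':((227,470),(543,498)),
'fence far R outer':((518,62),(474,68)),'fence far L outer':((42,27),(28,258)),'fence near L outer':((25,192),(118,328)),'fence near R outer':((508,232),(574,122)),'knob top':((547,181),(574,36)),
'tray far R':((746,58),None),'x':((734,286),(598,268))}
for k,(a,b) in pairs.items():
    if b is None: continue
    p,e=tri([ray(T,tp(*a)),ray(S,sp(*b))]);print(k,p.round(4),np.round(e,4))
for n,q,z in [('bf',(275,387),.03),('bn',(255,478),.03),('pf',(153,361),.03),('pn',(122,445),.03),('pl0',(137,375),.03),('kn',(547,181),.149),
 ('FLo',(42,27),.107),('FRo',(518,62),.107),('NLo',(25,192),.107),('NRo',(508,232),.107),('tray TL',(530,45),.014),('trayTR',(746,58),.014),('BR',(734,286),.014),('BL',(516,270),.014),
 ('sand',(497,380),.03),('sand',(656,396),.03),('sand',(648,486),.03),('sand',(487,468),.03)]:
    print(n,atz(T,tp(*q),z).round(4))
E
```

```text
steel far top [0.501  0.064  0.0275] [0.0026 0.0026]
steel near top [0.443  0.0792 0.0245] [0.0006 0.0006]
bnd far [0.5052 0.0823 0.0274] [0.002 0.002]
bnd near [0.4482 0.0968 0.0264] [0.0013 0.0013]
fence far R outer [ 0.6991 -0.1053  0.1062] [0.0039 0.0039]
fence far L outer [0.7315 0.1963 0.1   ] [0.002 0.002]
fence near L outer [0.6277 0.2052 0.107 ] [0.0014 0.0014]
fence near R outer [ 0.5951 -0.094   0.1075] [0.0008 0.0008]
knob top [ 0.6197 -0.1204  0.1482] [0.0006 0.0006]
x [ 0.6099 -0.2141 -0.0651] [0.0568 0.0568]
bf [0.503  0.0652 0.03  ]
bn [0.4437 0.0784 0.03  ]
pf [0.5222 0.146  0.03  ]
pn [0.4676 0.1658 0.03  ]
pl0 [0.5132 0.1565 0.03  ]
kn [ 0.62  -0.12   0.149]
FLo [0.7311 0.1955 0.107 ]
FRo [ 0.702  -0.1028  0.107 ]
NLo [0.6267 0.2041 0.107 ]
NRo [ 0.5945 -0.0945  0.107 ]
tray TL [ 0.7347 -0.1084  0.014 ]
trayTR [ 0.7221 -0.2585  0.014 ]
BR [ 0.5635 -0.2442  0.014 ]
BL [ 0.5781 -0.0956  0.014 ]
sand [ 0.5038 -0.0821  0.03  ]
sand [ 0.4905 -0.1877  0.03  ]
sand [ 0.4316 -0.1806  0.03  ]
sand [ 0.4462 -0.0744  0.03  ]
```

Request:
{"method": "arm_command", "body": {"steps": "0 -59.1 63 0;0 -59.1 63 0;0 -59.1 63 0;0 -59.1 63 0;0 -59.1 63 0;0 -59.1 63 0;0 -59.1 63 0;0 -59.1 63 0;0 -59.1 63 0;0 -59.1 63 0;0 -59.1 63 0;0 -59.1 63 0;0 -59.1 63 0;0 -59.1 63 0;0 -59.1 63 0;0 -59.1 63 0;0 -59.1 63 0;0 -59.1 63 0;0 -59.1 63 0;0 -59.1 63 0", "gripper": 0.2}}

```text
time: 2.1
ee_pos: [0.619, -0.1179, 0.2307]
eef_rot: [0.086, 0.702, -0.085, 0.701]
wrist_force: [0.3, 0.2, -0.1]
gripper_width: 0.0511
```

Run:
```python
from h import *
go([.62,-.12,.118])
d=snap('wrist','w0');print(d['K'],d['extrinsics'].round(3))
```

```text
t 2.1 p [ 0.619  -0.1179  0.2307] x [-0.001  0.001 -1.   ] y [0.241 0.971 0.001] z [ 0.971 -0.241 -0.002] w 0.051066599268942095 F [ 0.3  0.2 -0.1] j [ 0.14  0.51  0.02  1.49 -0.01  1.15  1.49]
shift cm [11.27 -0.19  0.16]
[[325.1922621    0.         287.25610551]
 [  0.         325.1922621  213.95209178]
 [  0.           0.           1.        ]] [[ 0.242  0.929  0.281  0.547]
 [ 0.97  -0.233 -0.068 -0.1  ]
 [ 0.002  0.289 -0.957  0.374]
 [ 0.     0.     0.     1.   ]]
```

View pics/w0.png

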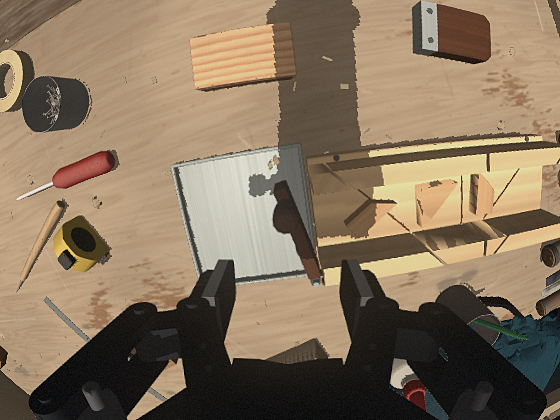

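The wrist view shows the knob (285,205) between the fingers' line on a partly open flap, and the path down is clear. I'll descend and grip the knob.

Request:
{"method": "arm_command", "body": {"steps": "4 -0.1 0 0;8 -0.1 0 0;10 -0.1 0 0;11.2 -0.1 0 0;11.2 -0.1 0 0;11.2 -0.1 0 0"}}

```text
time: 2.75
ee_pos: [0.6199, -0.1193, 0.1205]
eef_rot: [0.086, 0.701, -0.086, 0.702]
wrist_force: [0.2, -0.8, 0.3]
gripper_width: 0.0511
```

Request:
{"method": "arm_command", "body": {"steps": "0 0 0 0;0 0 0 0;0 0 0 0;0 0 0 0;0 0 0 0", "gripper": -1, "squeeze": 20}}

```text
time: 3.25
ee_pos: [0.62, -0.1201, 0.1206]
eef_rot: [0.086, 0.701, -0.086, 0.703]
wrist_force: [-1.1, 0.6, 5.7]
gripper_width: 0.0194
```

Run:
```python
from h import *
s,r=st()
o=np.array([.6636,.0506]);xb=np.array([.995,-.102]);yb=np.array([.102,.995]);pv=o+.044*xb-.158*yb
k=np.array(s['ee_pos'][:2]);d=k-pv;print(pv,np.linalg.norm(d),np.arctan2(-d@yb,-d@xb))
rho=np.linalg.norm(d);a0=np.arctan2(d[1],d[0]);th0=np.arctan2(-d@yb,-d@xb)
for th in np.linspace(th0,1.72,17)[1:]:
    a=a0+th-th0;q=pv+rho*np.array([np.cos(a),np.sin(a)])-k
    q=np.array([*q,0]);print(round(th,2),(r.T@q*100).round(1))
```

```text
t 3.25 p [ 0.62   -0.1201  0.1206] x [ 0.002 -0.    -1.   ] y [0.241 0.97  0.   ] z [ 0.97  -0.241  0.002] w 0.019375892679524425 F [-1.1  0.6  5.7] j [ 0.15  0.61  0.01  1.63 -0.01  0.9   1.49]
[ 0.691264 -0.111098] 0.07178545210800161 0.22813824226697094
0.32 [ 0.  -0.6  0.3]
0.41 [ 0.  -1.2  0.6]
0.51 [ 0.  -1.7  1. ]
0.6 [ 0.  -2.3  1.4]
0.69 [ 0.  -2.7  1.9]
0.79 [ 0.  -3.2  2.4]
0.88 [ 0.  -3.5  3. ]
0.97 [ 0.  -3.9  3.5]
1.07 [ 0.  -4.1  4.2]
1.16 [ 0.  -4.3  4.8]
1.25 [ 0.  -4.5  5.4]
1.35 [ 0.  -4.6  6.1]
1.44 [ 0.  -4.6  6.8]
1.53 [ 0.  -4.5  7.4]
1.63 [ 0.  -4.4  8.1]
1.72 [ 0.  -4.3  8.8]
```

Request:
{"method": "arm_command", "body": {"steps": "0 -0.6 0.3 -0.06;0 -1.2 0.6 -0.12;0 -1.7 1 -0.18;0 -2.3 1.4 -0.24;0 -2.7 1.9 -0.3;0 -3.2 2.4 -0.36;0 -3.5 3 -0.42;0 -3.9 3.5 -0.48;0 -4.1 4.2 -0.54;0 -4.3 4.8 -0.6;0 -4.5 5.4 -0.66;0 -4.6 6.1 -0.7;0 -4.6 6.8 -0.75;0 -4.6 7.5 -0.8;0 -4.5 8.2 -0.85;0 -4.4 8.9 -0.9;0 -4.4 8.9 -0.9;0 -4.4 8.9 -0.9"}}

```text
time: 5.05
ee_pos: [0.695, -0.1836, 0.1201]
eef_rot: [-0.228, 0.669, 0.228, 0.669]
wrist_force: [-3.4, 1.9, 4.3]
gripper_width: 0.0194
```

Run:
```python
from h import *
s,r=st()
pv=np.array([.6913,-.1111]);xb=np.array([.995,-.102]);yb=np.array([.102,.995])
d=s['ee_pos'][:2]-pv;print(np.linalg.norm(d),np.arctan2(-d@yb,-d@xb))
```

```text
t 5.05 p [ 0.695  -0.1836  0.1201] x [-0.     0.001 -1.   ] y [-0.611  0.792  0.001] z [0.792 0.611 0.   ] w 0.01942913492071381 F [-3.4  1.9  4.3] j [ 0.35  0.74 -0.24  1.36  0.18  1.06  2.31]
0.07256215855505303 1.724440967719995
```

Request:
{"method": "arm_command", "body": {"steps": "0 0 0 0;0 0 0 0;0 0 0 0;-3 0 0 0;-7 0 0 0;-10 0 0 0", "gripper": 0.3}}

```text
time: 5.65
ee_pos: [0.6954, -0.1845, 0.2214]
eef_rot: [-0.228, 0.669, 0.227, 0.67]
wrist_force: [0.1, -0.0, 0.0]
gripper_width: 0.0553
```

Request:
{"method": "arm_command", "body": {"steps": "0 39.1 4.7 2.475;0 39.1 4.7 2.475;0 39.1 4.7 2.475;0 39.1 4.7 2.475;0 39.1 4.7 2.475;0 39.1 4.7 2.475;0 39.1 4.7 2.475;0 39.1 4.7 2.475;0 39.1 4.7 2.475;0 39.1 4.7 2.475;0 39.1 4.7 2.475;0 39.1 4.7 2.475;0 39.1 4.7 2.475;0 39.1 4.7 2.475;0 39.1 4.7 2.475;0 39.1 4.7 2.475;0 39.1 4.7 2.475;0 39.1 4.7 2.475;0 39.1 4.7 2.475", "gripper": 0.8}}

```text
time: 7.55
ee_pos: [0.4938, 0.1543, 0.2193]
eef_rot: [0.557, 0.435, -0.557, 0.435]
wrist_force: [-0.2, 0.3, 0.4]
gripper_width: 0.0769
```

Run:
```python
from h import *
go([.4936,.1542,.002])
d=snap('wrist','w1');print(d['extrinsics'].round(3))
```

```text
t 7.55 p [0.4938 0.1543 0.2193] x [ 0. -0. -1.] y [ 0.97  -0.243  0.   ] z [-0.243 -0.97   0.   ] w 0.07688217970771859 F [-0.2  0.3  0.4] j [-0.56  0.36  0.3   1.8  -0.12  0.99 -0.46]
shift cm [ 2.173e+01 -2.000e-02  1.000e-02]
[[ 0.97  -0.234 -0.07   0.511]
 [-0.244 -0.928 -0.281  0.226]
 [ 0.001  0.289 -0.957  0.362]
 [ 0.     0.     0.     1.   ]]
```

View pics/w1.png

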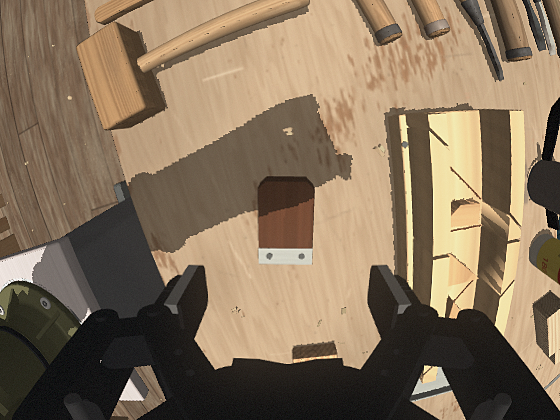

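The block is squarely aligned below the jaws: plain end at (286,177), steel end at (286,263). I'll go down.

Request:
{"method": "arm_command", "body": {"steps": "5 0 0 0;10 0 0 0;15 0 0 0;19 0 0 0;20.5 0 0 0;21 0 0 0;21.5 0 0 0;21.7 0 0 0;21.7 0 0 0"}}

```text
time: 8.5
ee_pos: [0.4944, 0.1544, 0.0031]
eef_rot: [0.558, 0.434, -0.557, 0.435]
wrist_force: [0.5, 1.1, -0.2]
gripper_width: 0.0766
```

Run:
```python
from h import *
w=load('w1')
for q in[(261,185),(313,185),(286,177),(260,249),(313,249),(259,262),(313,264)]: print(q,atz(w,q,.03,True).round(4))
st()
```

```text
(261, 185) [0.4679 0.1661 0.03  ]
(313, 185) [0.5205 0.1528 0.03  ]
(286, 177) [0.4953 0.1679 0.03  ]
(260, 249) [0.4475 0.0967 0.03  ]
(313, 249) [0.5045 0.0824 0.03  ]
(259, 262) [0.442  0.0816 0.03  ]
(313, 264) [0.5005 0.0643 0.03  ]
t 8.5 p [0.4944 0.1544 0.0031] x [ 0.001  0.001 -1.   ] y [ 0.969 -0.245  0.001] z [-0.245 -0.969 -0.001] w 0.07656965522670219 F [ 0.5  1.1 -0.2] j [-0.47  0.66  0.18  2.04 -0.25  0.46 -0.34]
```

Request:
{"method": "arm_command", "body": {"steps": "0 0 0 0;0 0 0 0;0 0 0 0;0 0 0 0;0 0 0 0;-0.7 0 0 0;-1.5 0 0 0;-2.5 0 0 0;-3.5 0 0 0;-4.5 0 0 0;-6 0 0 0;-7.5 0 0 0;-9 0 0 0;-10.5 0 0 0;-12 0 0 0;-12 0 0 0;-12 0 0 0", "gripper": -1, "squeeze": 20}}

```text
time: 10.2
ee_pos: [0.4938, 0.1543, 0.1225]
eef_rot: [0.558, 0.434, -0.558, 0.434]
wrist_force: [-0.1, 1.5, -2.5]
gripper_width: 0.0592
```

Run:
```python
from h import *
st();a=snap('scene','s1');b=snap('wrist','w2')
f=np.hstack([cv2.resize(a['frame'][180:400,100:320],(400,400)),cv2.resize(b['frame'][100:400,140:440],(400,400))])
cv2.imwrite('pics/c2.png',f[:,:,::-1])
```

```text
t 10.2 p [0.4938 0.1543 0.1225] x [ 0.001  0.    -1.   ] y [ 0.969 -0.245  0.001] z [-0.245 -0.969 -0.   ] w 0.05919781268587959 F [-0.1  1.5 -2.5] j [-0.54  0.47  0.27  1.94 -0.18  0.75 -0.41]
```

View pics/c2.png

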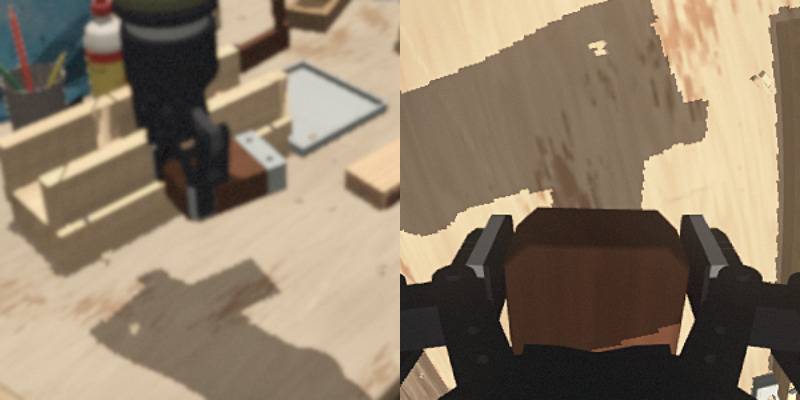

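The block stayed level in the grip because pad friction holds it. I'll set it back down and regrip with only a small corner of the pads at its upper plain end, so it can pivot.

Request:
{"method": "arm_command", "body": {"steps": "4 0 0 0;8 0 0 0;10.5 0 0 0;11.5 0 0 0;11.9 0 0 0;11.9 0 0 0"}}

```text
time: 10.9
ee_pos: [0.4935, 0.154, 0.0035]
eef_rot: [-0.558, -0.434, 0.558, -0.434]
wrist_force: [0.1, 0.2, -0.6]
gripper_width: 0.0598
```

Request:
{"method": "arm_command", "body": {"steps": "0 0 0 0;0 0 0 0;-1.2 0 0 0;-1.2 0 -0.9 0;-1.2 0 -0.9 0", "gripper": 0.7}}

```text
time: 11.4
ee_pos: [0.4969, 0.1649, 0.0161]
eef_rot: [0.559, 0.435, -0.557, 0.435]
wrist_force: [-0.5, 0.4, -0.1]
gripper_width: 0.0727
```

Request:
{"method": "arm_command", "body": {"steps": "0 0 0 0;0 0 0 0;0 0 0 0;0 0 0 0;-5 0 0 0;-5 0 0 0;-10 0 0 0;-10 0 0 0;-14 0 0 0;-14 0 0 0;-10 0 0 0;-14 0 0 0;-14 0 0 0", "gripper": -1}}

```text
time: 12.7
ee_pos: [0.497, 0.1628, 0.1553]
eef_rot: [-0.558, -0.434, 0.558, -0.434]
wrist_force: [0.9, -0.2, -0.6]
gripper_width: 0.0588
```

Run:
```python
from h import *
st();a=snap('scene','s2');b=snap('wrist','w3')
f=np.hstack([cv2.resize(a['frame'][160:380,100:320],(400,400)),cv2.resize(b['frame'][100:400,140:440],(400,400))])
cv2.imwrite('pics/c3.png',f[:,:,::-1])
```

```text
t 12.7 p [0.497  0.1628 0.1553] x [ 0.    -0.001 -1.   ] y [ 0.969 -0.246  0.001] z [-0.246 -0.969  0.001] w 0.058843860151799446 F [ 0.9 -0.2 -0.6] j [-0.57  0.44  0.3   1.88 -0.17  0.84 -0.43]
```

View pics/c3.png

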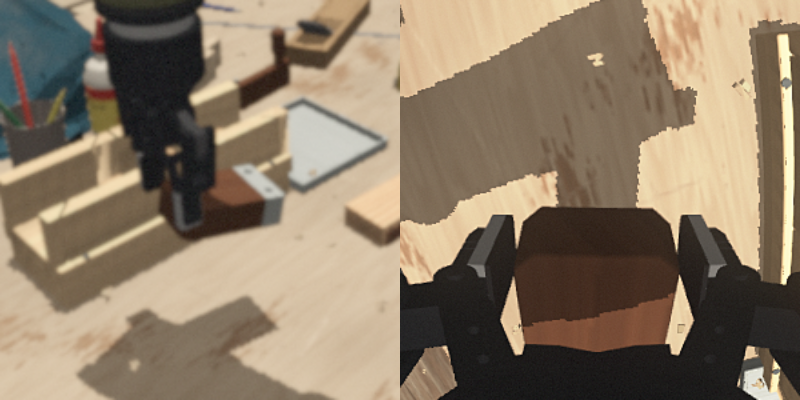

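```bash
cat > tilt.py <<'E'
from h import *
def tilt(fn):
    s,r=st();a=snap('scene',fn);f=a['frame'].astype(int)
    g=np.array(s['ee_pos'])+np.array([0,0,.019])
    hsv=cv2.cvtColor(a['frame'],cv2.COLOR_RGB2HSV)
    c=proj(a,g);m=((hsv[...,1]<45)&(hsv[...,2]>110)).astype(np.uint8)
    Y,X=np.mgrid[:420,:560];m[np.hypot(X-c[0],Y-c[1])>85]=0
    n,l,stt,cen=cv2.connectedComponentsWithStats(m)
    nrm=r[:,1];out=[]
    for i in range(1,n):
        if 60<stt[i,4]<3000:
            o,w=ray(a,cen[i]);p=o+w*((g-o)@nrm)/(w@nrm);q=p-g
            print('A',stt[i,4],cen[i].round(0),'along',(q@r[:,2]).round(3),'down',(-q[2]).round(3),'deg',np.degrees(np.arctan2(-q[2],q@r[:,2])).round(1))
    cv2.imwrite(f'pics/{fn}m.png',m*255)
E
python3 -c "
from tilt import *
tilt('s3')"
```

```text
t 12.8 p [0.4962 0.1629 0.1549] x [ 0.001  0.    -1.   ] y [ 0.969 -0.246  0.001] z [-0.246 -0.969 -0.   ] w 0.05875051285810619 F [-0.7  0.2 -1.5] j [-0.57  0.44  0.3   1.88 -0.17  0.84 -0.43]
A 196 [153. 200.] along -0.047 down -0.127 deg -110.3
A 595 [266. 242.] along 0.134 down 0.005 deg 2.0
A 256 [243. 260.] along 0.089 down 0.024 deg 15.4
```

Request:
{"method": "arm_command", "body": {"steps": "5 0 0 0;0 0 0 0;5 0 0 0;0 0 0 0;5 0 0 0;0 0 0 0;5 0 0 0;0 0 0 0;0 0 0 0"}}

```text
time: 13.75
ee_pos: [0.4968, 0.1627, 0.1544]
eef_rot: [-0.557, -0.434, 0.559, -0.434]
wrist_force: [0.9, 0.6, -0.3]
gripper_width: 0.0586
```

```bash
python3 -c "
from tilt import *
tilt('s4')"
```

```text
t 13.75 p [0.4968 0.1627 0.1544] x [-0.002 -0.002 -1.   ] y [ 0.969 -0.246 -0.001] z [-0.246 -0.969  0.003] w 0.05855899534367755 F [ 0.9  0.6 -0.3] j [-0.58  0.45  0.31  1.88 -0.18  0.84 -0.43]
A 185 [153. 200.] along -0.047 down -0.127 deg -110.2
A 589 [266. 242.] along 0.134 down 0.004 deg 1.9
A 207 [241. 269.] along 0.084 down 0.041 deg 25.7
```

Shaking ratchets the block round (15° → 26°), so I'll continue.

Request:
{"method": "arm_command", "body": {"steps": "5 0 0 0;0 0 0 0;5 0 0 0;0 0 0 0;5 0 0 0;0 0 0 0;5 0 0 0;0 0 0 0;5 0 0 0;0 0 0 0;5 0 0 0;0 0 0 0;5 0 0 0;0 0 0 0;5 0 0 0;0 0 0 0;0 0 0 0"}}

```text
time: 15.5
ee_pos: [0.4971, 0.1628, 0.1557]
eef_rot: [-0.558, -0.434, 0.558, -0.435]
wrist_force: [0.9, 0.4, -0.0]
gripper_width: 0.0591
```

```bash
python3 -c "
from tilt import *
tilt('s5')"
```

```text
t 15.5 p [0.4971 0.1628 0.1557] x [ 0.    -0.001 -1.   ] y [ 0.969 -0.246  0.001] z [-0.246 -0.969  0.001] w 0.059058566634317494 F [ 0.9  0.4 -0. ] j [-0.6   0.45  0.34  1.88 -0.19  0.85 -0.41]
A 199 [153. 199.] along -0.047 down -0.126 deg -110.3
A 590 [266. 241.] along 0.135 down 0.006 deg 2.5
A 165 [237. 276.] along 0.077 down 0.053 deg 34.6
```

Request:
{"method": "arm_command", "body": {"steps": "3.7 0 -3.3 0;0 0 0 0;3.7 0 -3.3 0;0 0 0 0;3.7 0 -3.3 0;0 0 0 0;3.7 0 -3.3 0;0 0 0 0;3.7 0 -3.3 0;0 0 0 0;3.7 0 -3.3 0;0 0 0 0;3.7 0 -3.3 0;0 0 0 0;3.7 0 -3.3 0;0 0 0 0;0 0 0 0"}}

```text
time: 17.25
ee_pos: [0.4959, 0.1596, 0.1545]
eef_rot: [-0.557, -0.433, 0.56, -0.434]
wrist_force: [0.8, -1.4, -1.0]
gripper_width: 0.0586
```

```bash
python3 -c "
from tilt import *
tilt('s6')
f=load('s6')['frame'][150:390,100:340,::-1];g=snap('wrist','w6')['frame'][100:400,140:440,::-1]
cv2.imwrite('pics/c6.png',np.hstack([cv2.resize(f,(400,400)),cv2.resize(g,(400,400))]))"
```

```text
t 17.25 p [0.4959 0.1596 0.1545] x [-0.002 -0.004 -1.   ] y [ 0.969 -0.248 -0.001] z [-0.248 -0.969  0.004] w 0.05864696469196561 F [ 0.8 -1.4 -1. ] j [-0.59  0.45  0.34  1.88 -0.19  0.85 -0.41]
A 222 [154. 200.] along -0.048 down -0.127 deg -110.8
A 681 [266. 241.] along 0.132 down 0.003 deg 1.3
```

View pics/c6.png

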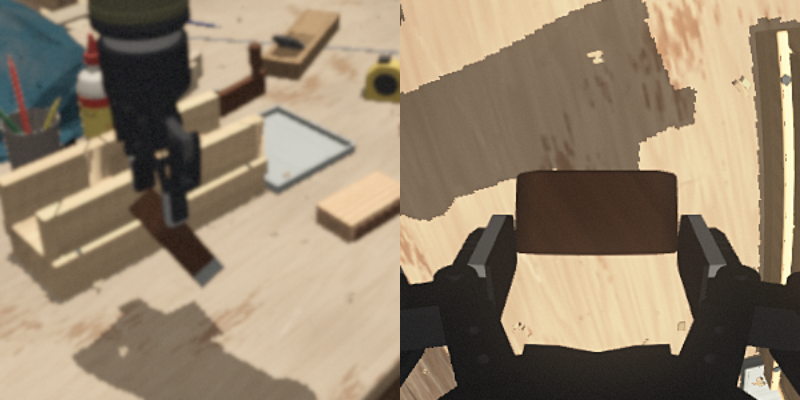

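The view shows the block now steep, with its steel end at about (210,270) of the crop, below the grip. I'll compute the tilt.

Run:
```python
from h import *
a=load('s6');s=robot.state();r=R.from_quat(s['eef_rot']).as_matrix();g=np.array(s['ee_pos'])+[0,0,.019]
def at(px,py,off):
    u,v=100+px*.6,150+py*.6;o,w=ray(a,(u,v));n=r[:,1];p=o+w*((g-n*off-o)@n)/(w@n);q=p-g;return np.array([q@r[:,2],-q[2]])
# near face (robot side, -tool y) of block at offset .03
P=[at(134,207,.03),at(152,194,.03),at(197,284,.03),at(221,264,.03)]
for p in P: print(p.round(3))
d=P[2]-P[0];e=P[3]-P[1];print(np.degrees(np.arctan2(d[1],d[0])),np.degrees(np.arctan2(e[1],e[0])))
```

```text
[-0.033 -0.015]
[-0.016 -0.021]
[0.021 0.098]
[0.048 0.086]
64.39441670976473 59.43681306422976
```

Request:
{"method": "arm_command", "body": {"steps": "3 0 0 0;5.5 0 0 0;6.8 0 0 0;7.2 0 0 0;7.2 0 0 0"}}

```text
time: 17.85
ee_pos: [0.4958, 0.1648, 0.085]
eef_rot: [0.559, 0.435, -0.556, 0.434]
wrist_force: [-1.2, -0.2, 0.1]
gripper_width: 0.0589
```

Request:
{"method": "arm_command", "body": {"steps": "0.3 0 0 0;0.5 0 0 0;0.5 0 0 0"}}

```text
time: 18.15
ee_pos: [0.4981, 0.1673, 0.0826]
eef_rot: [0.561, 0.436, -0.554, 0.435]
wrist_force: [-3.1, 6.8, 24.3]
gripper_width: 0.0589
```

Request:
{"method": "arm_command", "body": {"steps": "-0.2 0 0.5 0;-0.2 0 1 0;-0.2 0 1.5 0;-0.2 0 2 0;-0.2 0 2.5 0;-0.2 0 3 0;-0.2 0 3.5 0;-0.2 0 4 0;-0.2 0 4.5 0;-0.2 0 4.5 0"}}

```text
time: 19.15
ee_pos: [0.4856, 0.1189, 0.0816]
eef_rot: [0.559, 0.434, -0.557, 0.434]
wrist_force: [-1.5, -0.2, 13.0]
gripper_width: 0.0591
```

```bash
python3 -c "
from h import *
st()
f=snap('scene','s7')['frame'][190:370,120:300,::-1];g=snap('wrist','w7')['frame'][100:400,140:440,::-1]
cv2.imwrite('pics/c7.png',np.hstack([cv2.resize(f,(400,400)),cv2.resize(g,(400,400))]))"
```

```text
t 19.15 p [0.4856 0.1189 0.0816] x [ 0.003  0.001 -1.   ] y [ 0.969 -0.246  0.002] z [-0.246 -0.969 -0.002] w 0.05909491588827558 F [-1.5 -0.2 13. ] j [-0.48  0.52  0.28  2.03 -0.24  0.63 -0.29]
```

View pics/c7.png

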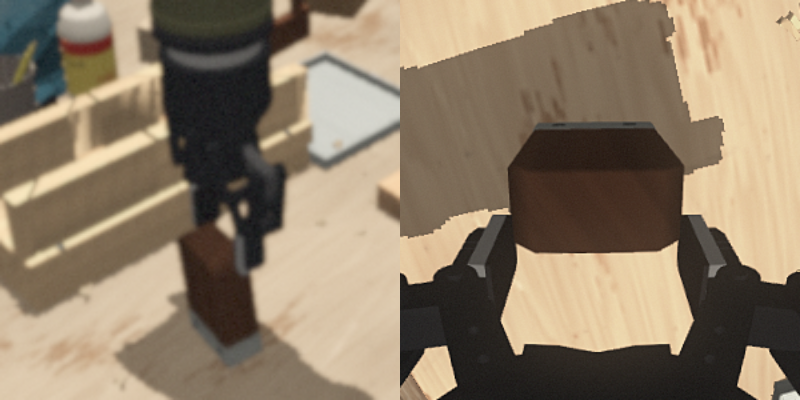

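Run:
```python
from h import *
w=load('w7')
print(atz(w,(286,227.5),.095,True),atz(w,(286,191.5),0,True),atz(w,(286,288),.095,True))
s=load('s7');sp=lambda x,y:(120+x*.45,190+y*.45)
# scene: near-left top corner / bottom corner of plain edge
for t,b in(((180,238),(190,322)),((244,270),(222,362))): print(atz(s,sp(*t),.095),atz(s,sp(*b),0))
```

```text
[0.49150714 0.14725603 0.095     ] [0.48998176 0.14149776 0.        ] [0.48422633 0.11894406 0.095     ]
[0.51018009 0.14199091 0.095     ] [0.52033948 0.13214018 0.        ]
[0.44813559 0.1370873  0.095     ] [0.46932382 0.14600442 0.        ]
```

The block stands nearly upright, with about 3° of lean left. I'll nudge, release, back up and turn the jaws to its thickness.

Request:
{"method": "arm_command", "body": {"steps": "0.1 0 0.3 0;0.1 0 0.5 0;0.1 0 0.5 0"}}

```text
time: 19.55
ee_pos: [0.4841, 0.1143, 0.0802]
eef_rot: [0.559, 0.434, -0.558, 0.434]
wrist_force: [-2.0, 0.2, 10.0]
gripper_width: 0.0588
```

Request:
{"method": "arm_command", "body": {"steps": "0 0 0 0;0 0 0 0;0 0 0 0;-1 0 0 0;-4 0 0 0;-8 0 0 0;-10 0 0 0;-10 0 0 0", "gripper": 0.7}}

```text
time: 20.35
ee_pos: [0.4854, 0.1146, 0.1827]
eef_rot: [0.56, 0.434, -0.556, 0.435]
wrist_force: [0.1, -0.2, 0.4]
gripper_width: 0.0726
```

Run:
```python
from h import *
st();w=snap('wrist','w8');s=snap('scene','s8')
cv2.imwrite('pics/c8.png',np.hstack([cv2.resize(s['frame'][190:370,120:300,::-1],(400,400)),cv2.resize(w['frame'][100:400,140:440,::-1],(400,400))]))
```

```text
t 20.35 p [0.4854 0.1146 0.1827] x [ 0.006  0.002 -1.   ] y [ 0.969 -0.246  0.005] z [-0.246 -0.969 -0.003] w 0.07258858357745904 F [ 0.1 -0.2  0.4] j [-0.53  0.38  0.35  1.91 -0.16  0.88 -0.35]
```

View pics/c8.png

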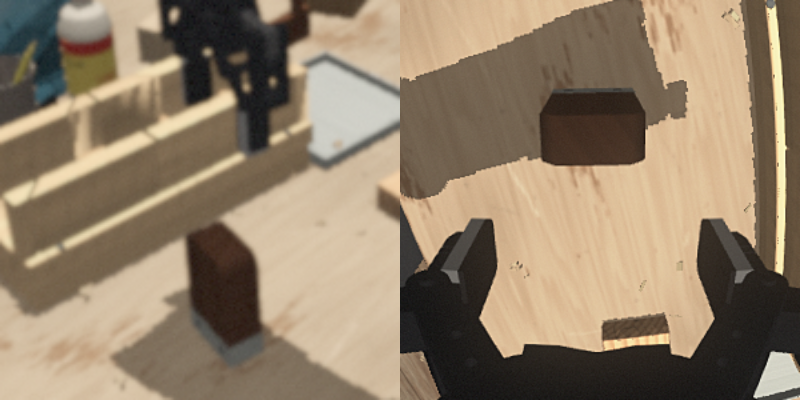

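Run:
```python
from h import *
w=load('w8');f=lambda x,y:((x-400)*.75+140,y*.75+100)
P=[atz(w,f(*q),.095,True) for q in((541,112),(645,112),(645,163),(541,161))]
for p in P: print(p.round(4))
c=np.mean(P,axis=0);print('c',c.round(4),'wide dir',(P[1]-P[0]+P[2]-P[3]).round(4), 'thick',np.linalg.norm(P[0]-P[3]),np.linalg.norm(P[1]-P[2]))
print('bottom edge',atz(w,f(593,90),0,True))
b=load('s8');sp=lambda x,y:(120+x*.45,190+y*.45)
for t in((188,235),(257,262)): print(atz(b,sp(*t),.095))
```

```text
[0.4627 0.1485 0.095 ]
[0.5176 0.1344 0.095 ]
[0.5112 0.1059 0.095 ]
[0.4549 0.1216 0.095 ]
c [0.4866 0.1276 0.095 ] wide dir [ 0.1112 -0.0298 -0.    ] thick 0.02802917302864685 0.029218979531692
bottom edge [0.48947761 0.13943043 0.        ]
[0.50828967 0.13578231 0.095     ]
[0.4472178  0.12489512 0.095     ]
```

Request:
{"method": "arm_command", "body": {"steps": "0 -0.2 -1.3 -0.15;0 -0.2 -1.3 -0.3;0 -0.2 -1.3 -0.45;0 -0.2 -1.3 -0.6;0 -0.2 -1.3 -0.75;0 -0.2 -1.3 -0.9;0 -0.2 -1.3 -1.05;0 -0.2 -1.3 -1.2;0 -0.2 -1.3 -1.35;0 -0.2 -1.3 -1.5;0 -0.2 -1.3 -1.558;0 -0.2 -1.3 -1.558", "gripper": 0.3}}

```text
time: 21.65
ee_pos: [0.4841, 0.1272, 0.178]
eef_rot: [0.091, 0.702, -0.092, 0.7]
wrist_force: [-0.0, 0.2, 0.2]
gripper_width: 0.0557
```

Run:
```python
from h import *
go([.4866,.1276,.065])
```

```text
t 21.65 p [0.4841 0.1272 0.178 ] x [-0.003 -0.    -1.   ] y [ 0.257  0.966 -0.001] z [ 0.966 -0.257 -0.002] w 0.05568830051029728 F [-0.   0.2  0.2] j [-0.26  0.37 -0.06  1.9   0.03  0.88  0.97]
shift cm [11.3   0.11  0.26]
```

Request:
{"method": "arm_command", "body": {"steps": "4 0.1 0.2 0;8 0.1 0.2 0;10.5 0.1 0.2 0;11.3 0.1 0.2 0;11.3 0.1 0.2 0;11.3 0.1 0.2 0"}}

```text
time: 22.25
ee_pos: [0.4876, 0.1281, 0.067]
eef_rot: [0.092, 0.701, -0.092, 0.701]
wrist_force: [-0.9, 0.2, 0.6]
gripper_width: 0.0558
```

Request:
{"method": "arm_command", "body": {"steps": "0 0 0 0;0 0 0 0;0 0 0 0;0 0 0 0;-1 0 0 0;-3 0 0 0;-6 0 0 0;-10 0 0 0;-12 0 0 0;-12 0 0 0", "gripper": -1, "squeeze": 50}}

```text
time: 23.25
ee_pos: [0.4888, 0.1285, 0.1901]
eef_rot: [0.093, 0.699, -0.091, 0.703]
wrist_force: [0.7, -0.1, -1.5]
gripper_width: 0.029
```

Run:
```python
from h import *
s,r=st();print(np.arctan2(r[1,1],r[0,1]))
o=np.array([.6636,.0506]);xb=np.array([.995,-.102]);yb=np.array([.102,.995])
for y in(.13,.12,-.175): print(y,o+y*yb)
p=o+.12*yb; go([*p,.2])
snap('scene','s9');snap('wrist','w9')
```

```text
t 23.25 p [0.4888 0.1285 0.1901] x [ 0.006  0.002 -1.   ] y [0.258 0.966 0.004] z [ 0.966 -0.258  0.006] w 0.029009304602667475 F [ 0.7 -0.1 -1.5] j [-0.26  0.36 -0.06  1.88  0.03  0.9   0.97]
1.3097907560079458
0.13 [0.67686 0.17995]
0.12 [0.67584 0.17   ]
-0.175 [ 0.64575  -0.123525]
t 23.25 p [0.4888 0.1285 0.1901] x [ 0.006  0.002 -1.   ] y [0.258 0.966 0.004] z [ 0.966 -0.258  0.006] w 0.029009304602667475 F [ 0.7 -0.1 -1.5] j [-0.26  0.36 -0.06  1.88  0.03  0.9   0.97]
shift cm [-0.86  8.83 17.  ]
```

Request:
{"method": "arm_command", "body": {"steps": "-1.5 0 0 0;-1.5 2 4 -0.05;-1.5 4 8 -0.1;-1.5 6 12 -0.159;-1.5 8 15.5 -0.159;-1.5 8.8 17 -0.159;-1.5 8.8 17 -0.159;-1.5 8.8 17 -0.159;-1.5 8.8 17 -0.159"}}

```text
time: 24.25
ee_pos: [0.6728, 0.1689, 0.2006]
eef_rot: [0.036, 0.707, -0.036, 0.706]
wrist_force: [-0.4, -0.1, -0.6]
gripper_width: 0.0291
```

Run:
```python
from h import *
s,r=st();print(np.arctan2(r[1,1],r[0,1]))
w=snap('wrist','w10');t=snap('top','t10');sc=snap('scene','s10')
A=cv2.resize(w['frame'][60:420,100:500,::-1],(666,600))
cv2.imwrite('pics/c10.png',A);print(w['extrinsics'].round(3))
a=w['frame'];B=cv2.resize(a[40:400,80:480,::-1],(800,600)) if 0 else None
o=np.array([.6636,.0506]);xb=np.array([.995,-.102]);yb=np.array([.102,.995])
from m import T,tp
for q in((518,90),(300,84),(72,72),(28,167),(270,184),(505,202),(42,27),(518,62),(25,192),(508,232)):
    p=atz(T,tp(*q),.107)[:2]-o;print(q,(p@xb*1000).round(1),(p@yb*1000).round(1))
```

```text
t 24.25 p [0.6728 0.1689 0.2006] x [-0.002 -0.001 -1.   ] y [ 0.102  0.995 -0.001] z [ 0.995 -0.102 -0.002] w 0.029130946333769035 F [-0.4 -0.1 -0.6] j [-0.23  0.63 -0.09  1.34  0.06  1.17  1.14]
1.469081118277457
[[ 0.103  0.952  0.288  0.599]
 [ 0.995 -0.099 -0.03   0.177]
 [-0.     0.289 -0.957  0.344]
 [ 0.     0.     0.     1.   ]]
(518, 90) 35.9 -150.2
(300, 84) 28.9 -13.7
(72, 72) 25.3 129.0
(28, 167) -36.6 149.0
(270, 184) -35.5 -1.5
(505, 202) -35.4 -148.0
(42, 27) 52.4 151.0
(518, 62) 53.8 -148.8
(25, 192) -52.3 148.9
(508, 232) -53.9 -151.4
```

View pics/c10.png

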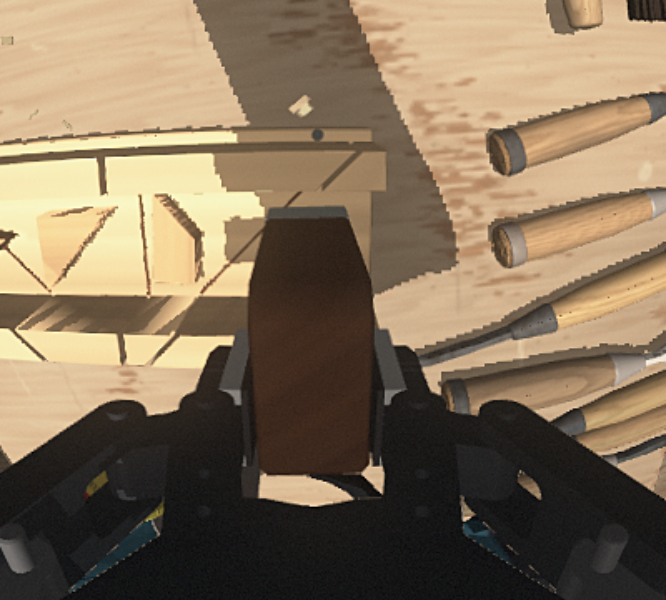

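The last view shows the block held upright above the channel's plain end, with its steel bottom edge at row 207 and the near fence top between rows 150 and 190. I'll compute the lateral fit.

Run:
```python
from h import *
w=load('w10');f=lambda x,y:(100+x/1.666,60+y/1.666)
o=np.array([.6636,.0506]);xb=np.array([.995,-.102]);yb=np.array([.102,.995])
def b(x,y,z): p=atz(w,f(x,y),z,True)[:2]-o;return (p@xb*1000).round(1),(p@yb*1000).round(1)
print('block bottom near L/R',b(268,208,.1346),b(348,208,.1346))
print('block top far L/R',b(262,473,.2296),b(366,473,.2296))
print('fence near outer/inner',b(383,151,.107),b(383,190,.107),b(130,156,.107),b(225,192,.107),'far inner',b(120,332,.107),b(60,330,.107),'far outer',b(100,362,.107))
s=robot.state();p=np.array(s['ee_pos'][:2])-o;print('tcp',p@xb*1000,p@yb*1000)
from m import T,tp
p=atz(T,tp(518,62),.107)
for q in((205,100),(243,180),(345,110),(278,168),(345,172),(460,112),(388,152),(470,140),(425,163)):
    p=atz(T,tp(*q),.070)[:2]-o;print(q,(p@xb*1000).round(1),(p@yb*1000).round(1))
```

```text
block bottom near L/R (np.float64(-34.2), np.float64(101.4)) (np.float64(-34.1), np.float64(132.9))
block top far L/R (np.float64(17.6), np.float64(105.3)) (np.float64(17.7), np.float64(133.1))
fence near outer/inner (np.float64(-54.2), np.float64(149.9)) (np.float64(-36.7), np.float64(150.3)) (np.float64(-53.5), np.float64(36.2)) (np.float64(-36.0), np.float64(79.9)) far inner (np.float64(33.7), np.float64(22.2)) (np.float64(33.9), np.float64(-12.1)) far outer (np.float64(51.4), np.float64(8.2))
tcp -2.3504719640870633 118.81662738368664
(205, 100) 20.6 54.3
(243, 180) -29.8 24.2
(345, 110) 21.2 -37.0
(278, 168) -20.2 2.5
(345, 172) -19.4 -40.9
(460, 112) 25.8 -111.7
(388, 152) -4.2 -67.5
(470, 140) 7.9 -119.8
(425, 163) -9.5 -92.0
```

Request:
{"method": "arm_command", "body": {"steps": "0 0 0.3 0;2 0 0.3 0;4 0 0.3 0;6 0 0.3 0;7.2 0 0.3 0;7.8 0 0.3 0;7.8 0 0.3 0"}}

```text
time: 25.1
ee_pos: [0.6769, 0.1688, 0.1228]
eef_rot: [0.036, 0.707, -0.036, 0.706]
wrist_force: [-0.2, -0.4, -0.7]
gripper_width: 0.0291
```

Run:
```python
from h import *
s,r=st()
o=np.array([.6636,.0506]);xb=np.array([.995,-.102]);yb=np.array([.102,.995])
p=np.array(s['ee_pos'][:2])-o;print('tcp',p@xb*1000,p@yb*1000)
```

```text
t 25.1 p [0.6769 0.1688 0.1228] x [-0.001 -0.    -1.   ] y [ 0.102  0.995 -0.   ] z [ 0.995 -0.102 -0.001] w 0.029068752391772264 F [-0.2 -0.4 -0.7] j [-0.23  0.7  -0.09  1.43  0.07  1.02  1.13]
tcp 1.1469936279666983 118.98189940186717
```

Request:
{"method": "arm_command", "body": {"steps": "0.3 0 0 0;0.45 0 0 0;0.55 0 0 0;0.55 0 0 0"}}

```text
time: 25.5
ee_pos: [0.6778, 0.1689, 0.1197]
eef_rot: [0.036, 0.705, -0.036, 0.707]
wrist_force: [-1.7, -0.6, 6.7]
gripper_width: 0.0292
```

Request:
{"method": "arm_command", "body": {"steps": "-0.2 0 0 0;-0.2 -1 0 0;-0.2 -2.5 0 0;-0.2 -4 0 0;-0.2 -5.5 0 0;-0.2 -7 0 0;-0.2 -8.5 0 0;-0.2 -10 0 0;-0.2 -11.5 0 0;-0.2 -12.5 0 0;-0.2 -12.5 0 0"}}

```text
time: 26.6
ee_pos: [0.6643, 0.0417, 0.1198]
eef_rot: [0.036, 0.706, -0.037, 0.706]
wrist_force: [0.5, -0.1, -0.4]
gripper_width: 0.029
```

Run:
```python
from h import *
s,r=st()
o=np.array([.6636,.0506]);xb=np.array([.995,-.102]);yb=np.array([.102,.995])
p=np.array(s['ee_pos'][:2])-o;print('tcp',p@xb*1000,p@yb*1000)
```

```text
t 26.6 p [0.6643 0.0417 0.1198] x [-0.    -0.001 -1.   ] y [ 0.104  0.995 -0.001] z [ 0.995 -0.104 -0.   ] w 0.02900816088665334 F [ 0.5 -0.1 -0.4] j [-0.05  0.66 -0.1   1.53  0.07  0.96  1.3 ]
tcp 1.5687383583413281 -8.747217586721083
```

Request:
{"method": "arm_command", "body": {"steps": "0 -1 0 0;0 -2 0 0;0 -3 0 0;0 -4 0 0;0 -5 0 0;0 -6 0 0;0 -7 0 0;0 -8 0 0;0 -9 0 0;0 -10 0 0;0 -11 0 0;0 -12 0 0;0 -13 0 0;0 -14 0 0;0 -15 0 0;0 -15.4 0 0;0 -15.4 0 0;0 -15.4 0 0"}}

```text
time: 28.4
ee_pos: [0.6487, -0.1086, 0.1198]
eef_rot: [0.036, 0.706, -0.036, 0.706]
wrist_force: [-0.4, -0.2, 0.1]
gripper_width: 0.0298
```

Run:
```python
from h import *
s,r=st()
o=np.array([.6636,.0506]);xb=np.array([.995,-.102]);yb=np.array([.102,.995])
p=np.array(s['ee_pos'][:2])-o;print('tcp',p@xb*1000,p@yb*1000)
t=snap('top','t11');w=snap('wrist','w11');sc=snap('scene','s11')
# compare colours of offcut (orange-ish) in the tray
hsv=cv2.cvtColor(t['frame'],cv2.COLOR_RGB2HSV)
print([hsv[int(v),int(u)] for u,v in [tp for tp in ((100+320/3.4,150+150/3.4),(100+440/3.4,150+140/3.4),(100+640/3.4,150+170/3.4),(100+150/3.4,150+150/3.4))]])
q=[proj(t,[*(o+np.array(v)@np.array([xb,yb])),.003]) for v in((-75,-152),(75,-152),(75,-298),(-75,-298))] if 0 else [proj(t,[*(o+v[0]*xb+v[1]*yb),.003]) for v in((-.075,-.155),(.075,-.155),(.075,-.295),(-.075,-.295))]
m=np.zeros((420,560),np.uint8);cv2.fillConvexPoly(m,np.array(q).astype(int),1)
k=((hsv[...,1]>60)&(hsv[...,0]<30)&(m>0)).astype(np.uint8)
n,l,S,c=cv2.connectedComponentsWithStats(k)
for i in range(1,n):
    if S[i,4]>15:
        p=atz(t,c[i],.02)[:2]-o;print(S[i],c[i].round(0),(p@xb*1000).round(0),(p@yb*1000).round(0))
```

```text
t 28.4 p [ 0.6487 -0.1086  0.1198] x [-0.  0. -1.] y [0.102 0.995 0.   ] z [ 0.995 -0.102 -0.   ] w 0.02977915584165312 F [-0.4 -0.2  0.1] j [ 0.19  0.65 -0.1   1.55  0.08  0.94  1.53]
tcp 1.4523112416219495 -159.92365935740162
[array([ 22, 102, 183], dtype=uint8), array([ 27, 106,  72], dtype=uint8), array([ 32,  24, 173], dtype=uint8), array([ 22, 102, 185], dtype=uint8)]
[ 251  168   61   69 1970] [269. 201.] -3.0 -190.0
```

Request:
{"method": "arm_command", "body": {"steps": "-3 0 0 0;-7 0 0 0;-10 0 0 0;-10 3 -3 0;-10 6 -6 0;-10 9 -9 0;-10 12 -12 0;-10 15 -14.5 0;-10 18 -16.5 0;-10 20.5 -18 0;-10 21.9 -18.4 0;-10 21.9 -18.4 0;-10 21.9 -18.4 0"}}

```text
time: 29.85
ee_pos: [0.488, 0.1277, 0.2198]
eef_rot: [0.035, 0.706, -0.036, 0.706]
wrist_force: [1.3, -1.1, -1.1]
gripper_width: 0.0291
```

```bash
cat > chk.py <<'E'
from h import *
o=np.array([.6636,.0506]);xb=np.array([.995,-.102]);yb=np.array([.102,.995])
def box(v,z): return np.array([*(o+v[0]*xb+v[1]*yb),z])
def mask(t,quad,z):
    m=np.zeros((420,560),np.uint8);cv2.fillConvexPoly(m,np.array([proj(t,box(v,z)) for v in quad]).round().astype(int),1);return m
def offcuts(fn):
    t=snap('top',fn);t0=load('t0')
    hsv=cv2.cvtColor(t['frame'],cv2.COLOR_RGB2HSV)
    m=mask(t,[(-.075,-.155),(.072,-.155),(.072,-.296),(-.075,-.296)],.003)
    k=((hsv[...,1]>60)&(hsv[...,2]>60)&(m>0)).astype(np.uint8)
    n,l,S,c=cv2.connectedComponentsWithStats(k)
    for i in range(1,n):
        if S[i,4]>10:
            p=atz(t,c[i],.015)[:2]-o;print('tray',S[i],'rgb',t['frame'][l==i].mean(0).round(),'box xy',(p@xb*1000).round(0),(p@yb*1000).round(0))
    # channel: difference from start and ascii of offcut orange
    for nm,d in(('before',t0),('now',t)):
        m=mask(d,[(-.033,-.148),(.033,-.148),(.033,.148),(-.033,.148)],.052)>0
        f=d['frame'].astype(int);r=(f[...,0]-f[...,2]);h=cv2.cvtColor(d['frame'],cv2.COLOR_RGB2HSV)[...,0]
        g=m&(f[...,0]>140)&(h<19)
        n,l,S,c=cv2.connectedComponentsWithStats(g.astype(np.uint8))
        print(nm,[(S[i,4],c[i].round()) for i in range(1,n) if S[i,4]>20])
E
python3 -c "
from chk import *
st();offcuts('t12')"
```

```text
t 29.85 p [0.488  0.1277 0.2198] x [ 0. -0. -1.] y [ 0.101  0.995 -0.   ] z [ 0.995 -0.101  0.   ] w 0.029107762318725562 F [ 1.3 -1.1 -1.1] j [-0.18  0.33 -0.17  1.83  0.06  0.99  1.09]
tray [257 170  29   5  92] rgb [74. 49. 32.] box xy 67.0 -182.0
tray [252 188  61  49 703] rgb [118.  93.  64.] box xy -40.0 -194.0
before [(np.int32(279), array([138., 177.])), (np.int32(238), array([166., 185.])), (np.int32(387), array([193., 187.])), (np.int32(386), array([229., 186.]))]
now [(np.int32(391), array([145., 177.])), (np.int32(471), array([215., 182.]))]
```

```bash
cat >> chk.py <<'E'
def rect(t,x0,x1,y0,y1,z,step=4):
    X,Y=np.arange(x1,x0,-step),np.arange(y1,y0,-step)
    out=np.zeros((len(X),len(Y),3),np.uint8)
    for i,x in enumerate(X):
        for j,y in enumerate(Y):
            u,v=proj(t,box((x/1e3,y/1e3),z)).round().astype(int)
            if 0<=v<420 and 0<=u<560: out[i,j]=t['frame'][v,u]
    return out
def art(im):
    h=cv2.cvtColor(im,cv2.COLOR_RGB2HSV).astype(int)
    for row in h: print(''.join('#' if p[2]<70 else '.' if p[1]<50 else ('o' if p[2]<140 else 'O') if p[0]<19 else (',' if p[2]<140 else '-') for p in row))
E
python3 - <<'E'
from chk import *
for f in('t0','t12'):
    t=load(f);print(f);art(rect(t,-44,44,-150,150,.06));print('tray');art(rect(t,-80,80,-305,-145,.008))
E
```

```text
t0
Oooo,,,oO#ooo,oo##oooo,oooooo,####,,,ooooooO-ooo#,,,#####,,######,#########
########################oOooo##############o###oo##########################
o####oo#####o,o#####ooo##oOooooo##ooooo##oooo#oo-,o,oo,oo,,,,,oo,,,,,,,,,,,
oOOOoooOOOOOooOOOOOOoOOOOOOOOOOOOoOOOOOOOOOOOOOOOOoOOOOOOOOOOOOOO----------
ooOOOOOOOOOOOOOOOOOOOOOooOOOOOOOOOOOOOOOOOOOOO-OOOoOOOOOOOOOOOOOOOOOOOOOOOO
ooOOOOOOOOOOOOOOOOOOOOooOOOOOOOOOoOOOOOOOOOOOOOoOOOooOOOOOOOOOOOO-OOOOOOOOO
oOOOOOOOOOOOOOOOOOOO-OoOOOOOOOoOOo--OOOOO-OOOOOoOOOOOOOOOOOOOOOOOOoOOOOOOOO
o-OOO--OO------------o--OOOOOOo--o---------OOOOo-----oO----OOOOOOOO--OOO---
o-OOOOOOO----O-O---O,---OOOOOOo--o---------OOOOo-------o---OOOOOOOo,-------
oo-----------------,---,OOOOOoo--,--------OOOOO,---------OOOOOOOOoo,-------
o-----------------,----,OOOOOOo--o-------OOOOOO,--------OOOOOOOO,,---------
o----------------,------OOOOOOo--,------OOOOOOOo------,OOOOOOOOo-----------
o---------------,-------OOOOOO,--o-----OOOOOOOO-------,ooOOoO,,------------
o--------------o,--------OOOOo---,-----OOOOOOOO----------,,,,,-------------
oo------------,-----------OOOoo--
[... 4840 characters left out ...]
...
-,....ooooo#............................
-o....ooooo##...........................
,o....oooooo##..........................
,o...ooooooooo..........................
,o..,ooooooo............................
oo..oooooooo,...........................
oo.oooooooooo...OO-O....................
Oo.ooooooooOOOOOOOOo,...................
-oooooooooOOOOOOOO,o....................
-o.##ooo.oOOOOOO,oo,....................
-o.......OOOOOOOo#,.....................
oo.......,OOOOooo#......................
oo.......,OOOoo#.......................#
oo.......oOoo##o........................
oo.......oOo##..........................
oooo,,ooo,###oooooo,oooooooooooooooooooo
ooooooooo###oooooOoooooooooooooooooooooo
```

The channel is empty and the offcuts lie in the tray. I'll stand the block on the bench.

Request:
{"method": "arm_command", "body": {"steps": "4 0 0 0;8 0 0 0;11 0 0 0;13.5 0 0 0;14.5 0 0 0;15 0 0 0;15.3 0 0 0;15.3 0 0 0"}}

```text
time: 30.7
ee_pos: [0.4889, 0.1276, 0.0679]
eef_rot: [0.036, 0.705, -0.036, 0.707]
wrist_force: [0.9, -0.3, -0.9]
gripper_width: 0.0294
```

Request:
{"method": "arm_command", "body": {"steps": "0 0 0 0;0 0 0 0;0 0 0 0;0 0 0 0;-3 0 0 0;-7 0 0 0;-12 0 0 0;-16 0 0 0;-16 0 0 0", "gripper": 0.3}}

```text
time: 31.6
ee_pos: [0.4906, 0.1289, 0.2324]
eef_rot: [0.037, 0.703, -0.035, 0.71]
wrist_force: [0.9, 0.3, 0.1]
gripper_width: 0.0555
```

Run:
```python
from chk import *
s,r=st()
w=snap('wrist','w13');sc=snap('scene','s13')
# block standing: dark-brown top region in wrist
f=w['frame'];h=cv2.cvtColor(f,cv2.COLOR_RGB2HSV)
o2=np.array([.488,.1277]);
for z,lab in((.095,'top'),):
    for i in np.arange(.05,-.055,-.008):
        row=''
        for j in np.arange(-.05,.055,.004):
            p=np.array([*(o2+i*yb+j*xb),z]);E=w['extrinsics'];c=E[:3,:3].T@(p-E[:3,3]);th=np.arctan2(np.hypot(c[0],c[1]),c[2]);q=w['K'][0,0]*th*c[:2]/np.hypot(c[0],c[1])+w['K'][:2,2]
            u,v=q.round().astype(int);px=f[v,u].astype(int) if 0<=v<420 and 0<=u<560 else [0,0,0]
            row+='%4d'%px[0]
        print(row)
t=snap('top','t13')
print('top');art(rect(t,-90,20,-250,-145,.02,3));print('scene');art(rect(sc,-90,20,-250,-145,.02,3))
k=np.array([.6936,-.1845]);go([*k,.22])
```

```text
t 31.6 p [0.4906 0.1289 0.2324] x [ 0.01   0.003 -1.   ] y [0.102 0.995 0.004] z [ 0.995 -0.102  0.009] w 0.05553822509350224 F [0.9 0.3 0.1] j [-0.18  0.32 -0.17  1.81  0.06  1.01  1.09]
 102 107 107 104 106 105 106 105  98 108  88 106 105 107 108 105 105 198 206 172 202 193 193 189 195 200 199
 104 108 107 106 106 102 105 103 106 104 107  94 103 104 105 108  93  90 199 208 161 194 201 200 197 197 197
 103 106 108 106 107  88 109 106 109 109 105 105 103 107 101 105  97  97  92 207 172 180 197 203 198 198 203
 102 101 104  95 105 100 108 107 107 107 107 109 104 104 101 101 107 103 107 107 134 186 193 200 199 200 202
 103 101  99  93 100  93 109 106 108 105 107 105 106 105 105 100 105 106 107 103 108  99 196 195 202 198 194
 101  95  95  38  42  45  52  62  60  57  60  61  65  64  63  63  58  59  59  58 204 203 202 201 197 201 196
 103 104 101  45  45  47  53  67  66  62  58  59  62  66  66  67  66  64  62  82 202 203 207 199 198 200 201
 103 102  98  42  48  49  58  60  63  64  69  63  64  61  66  65  64  68  67  55 206 202 203 204 203 199 204
  97 108  96  97  45  51  57  66  63  63
[... 2804 characters left out ...]
OOOOO..........
oo.ooooOOOooooooooOOOOOO...........
o...oooooooooooooooOoOo............
...oooo..ooooooooooooo.............
...,o....ooooooooooooO.............
...o....Ooooooooooooo..............
........OOoooooooooo...............
........OOOoooooooo................
............ooooo..................
............oooo...................
............ooo....................
...................................
...................................
..................,.,...o.o........
t 31.75 p [0.4876 0.1277 0.2265] x [-0. -0. -1.] y [ 0.102  0.995 -0.   ] z [ 0.995 -0.102 -0.   ] w 0.0553571599817106 F [ 0.5  0.  -0.8] j [-0.18  0.32 -0.17  1.82  0.06  1.    1.09]
shift cm [  0.65 -28.96  23.67]
```

Request:
{"method": "arm_command", "body": {"steps": "0 -4 3.3 0;0 -7 6 -0.1;0 -10 9 -0.2;0 -13 12 -0.3;0 -16 14 -0.4;0 -19 16 -0.5;0 -22 18 -0.6;0 -25 20.5 -0.7;0 -27.5 22.8 -0.75;0 -28.9 23.8 -0.75;0 -28.9 23.8 -0.75;0 -28.9 23.8 -0.75", "gripper": 0.3}}

```text
time: 32.95
ee_pos: [0.6946, -0.1831, 0.2246]
eef_rot: [-0.224, 0.671, 0.226, 0.669]
wrist_force: [0.1, 0.2, 0.6]
gripper_width: 0.0556
```

Run:
```python
from chk import *
go([.695,-.184,.120])
w=snap('wrist','w14');f=w['frame'];h=cv2.cvtColor(f,cv2.COLOR_RGB2HSV)
def fp(p):
    E=w['extrinsics'];c=E[:3,:3].T@(p-E[:3,3]);th=np.arctan2(np.hypot(c[0],c[1]),c[2]);return (w['K'][0,0]*th*c[:2]/np.hypot(c[0],c[1])+w['K'][:2,2]).round().astype(int)
for x in np.arange(.735,.64,-.004):
    r=''
    for y in np.arange(-.14,-.23,-.004):
        u,v=fp(np.array([x,y,.149]));p=h[v,u] if 0<=v<420 else (0,0,0);r+='#' if p[2]<45 else '.' if p[1]<60 else 'K' if p[2]<130 else 'o'
    print('%.3f'%x,r)
```

```text
t 32.95 p [ 0.6946 -0.1831  0.2246] x [-0.003  0.002 -1.   ] y [-0.604  0.797  0.003] z [ 0.797  0.604 -0.002] w 0.05564393755083791 F [0.1 0.2 0.6] j [ 0.36  0.67 -0.28  1.21  0.18  1.28  2.31]
shift cm [10.46 -0.13 -0.  ]
0.735 ooooooooooooooooooooooo
0.731 ooooooooooooooooooooooo
0.727 ooooooooooooooooooooooo
0.723 ooooooooooooooooooooooo
0.719 ooooooooooooooooooooooo
0.715 ooooooooooooooooooooooo
0.711 ooooooooooooooooooooooo
0.707 ooooKKKKoKooooooooooooo
0.703 oooKKKKKKKKKKKKKKKoKooo
0.699 oooKKKKKKKKKKKKKKKKKKoo
0.695 oooK.....KKKKKKKKKKKKoo
0.691 oooK.....KKKKKK.......o
0.687 KKKKKKKKKKKKKKKKK......
0.683 KKKKKKKKKKK#KKKKK......
0.679 KKKKKK##KK##KKKKK......
0.675 KKK#########KKK........
0.671 KKK....................
0.667 KKK....................
0.663 KKK....................
0.659 KKK.K..................
0.655 KKKKKK.................
0.651 KKKKKK.................
0.647 KKKKKKK................
0.643 KKKKKKK................
```

Request:
{"method": "arm_command", "body": {"steps": "4 0 0 0;7.5 0 0 0;9.5 0 0 0;10.4 0 0 0;10.4 0 0 0"}}

```text
time: 33.5
ee_pos: [0.6946, -0.1824, 0.1218]
eef_rot: [-0.225, 0.671, 0.226, 0.669]
wrist_force: [0.3, 0.5, 0.1]
gripper_width: 0.0556
```

Request:
{"method": "arm_command", "body": {"steps": "0 0 0 0;0 0 0 0;0 0 0 0;0 0 0 0;0 0 0 0", "gripper": -1, "squeeze": 25}}

```text
time: 34.0
ee_pos: [0.6962, -0.1832, 0.1247]
eef_rot: [-0.225, 0.669, 0.225, 0.671]
wrist_force: [-0.8, 1.9, 6.7]
gripper_width: 0.019
```

Run:
```python
from chk import *
s,r=st()
pv=o+.044*xb-.158*yb
k=np.array(s['ee_pos'][:2]);d=k-pv;rho0=np.linalg.norm(d);a0=np.arctan2(d[1],d[0]);th0=np.arctan2(-d@yb,-d@xb);print(rho0,th0)
for th in [*np.linspace(th0,0,19)[1:],-.03]:
    a=a0+th-th0;rho=rho0+(.074-rho0)*(th0-th)/th0;q=pv+rho*np.array([np.cos(a),np.sin(a)])-k
    print(round(th,2),(r.T@np.array([*q,0])*100).round(1))
```

```text
t 34.0 p [ 0.6962 -0.1832  0.1247] x [ 0.003  0.    -1.   ] y [-0.604  0.797 -0.001] z [0.797 0.604 0.002] w 0.01896939168039655 F [-0.8  1.9  6.7] j [ 0.36  0.74 -0.27  1.35  0.21  1.07  2.28]
0.07225035748895225 1.7418954372691324
1.65 [-0.   0.4 -0.6]
1.55 [-0.   0.9 -1.1]
1.45 [-0.   1.4 -1.6]
1.35 [-0.   1.9 -2. ]
1.26 [-0.   2.5 -2.4]
1.16 [-0.   3.1 -2.7]
1.06 [-0.   3.8 -3. ]
0.97 [-0.   4.5 -3.2]
0.87 [-0.   5.2 -3.3]
0.77 [-0.   5.9 -3.4]
0.68 [-0.   6.6 -3.4]
0.58 [-0.   7.3 -3.3]
0.48 [-0.   8.  -3.1]
0.39 [-0.   8.7 -2.9]
0.29 [-0.   9.3 -2.6]
0.19 [-0.   9.9 -2.3]
0.1 [-0.  10.5 -1.9]
0.0 [-0.  11.1 -1.5]
-0.03 [-0.  11.3 -1.3]
```

Request:
{"method": "arm_command", "body": {"steps": "0 0.4 -0.6 0.04;0 0.9 -1.1 0.08;0 1.4 -1.6 0.12;0 1.9 -2 0.17;0 2.5 -2.4 0.21;0 3.1 -2.7 0.25;0 3.8 -3 0.3;0 4.5 -3.2 0.34;0 5.2 -3.3 0.38;0 5.9 -3.4 0.42;0 6.6 -3.4 0.46;0 7.3 -3.3 0.5;0 8 -3.1 0.55;0 8.7 -2.9 0.6;0 9.3 -2.6 0.65;0 9.9 -2.3 0.7;0 10.5 -1.9 0.75;0 11.1 -1.5 0.75;0 11.3 -1.4 0.75;0 11.3 -1.4 0.75"}}

```text
time: 36.0
ee_pos: [0.6141, -0.104, 0.1239]
eef_rot: [0.036, 0.707, -0.037, 0.705]
wrist_force: [-7.7, -2.8, 9.7]
gripper_width: 0.0187
```

```bash
cat > ang.py <<'E'
from chk import *
s,r=st();pv=o+.044*xb-.158*yb;d=np.array(s['ee_pos'][:2])-pv;print(np.linalg.norm(d),np.arctan2(-d@yb,-d@xb))
E
python3 ang.py
```

```text
t 36.0 p [ 0.6141 -0.104   0.1239] x [-0.002 -0.002 -1.   ] y [ 0.104  0.995 -0.002] z [ 0.995 -0.104 -0.002] w 0.018697614452070015 F [-7.7 -2.8  9.7] j [ 0.17  0.6  -0.06  1.65  0.05  0.9   1.55]
0.0775056955778787 0.010119209008341633
```

Request:
{"method": "arm_command", "body": {"steps": "0 0.2 0.2 0;0 0.4 0.2 0;0 0.6 0.2 0;0 0.6 0.2 0"}}

```text
time: 36.4
ee_pos: [0.6147, -0.1016, 0.1238]
eef_rot: [0.035, 0.708, -0.04, 0.704]
wrist_force: [-12.8, -9.1, 12.1]
gripper_width: 0.019
```

```bash
python3 ang.py
```

```text
t 36.4 p [ 0.6147 -0.1016  0.1238] x [-0.006 -0.006 -1.   ] y [ 0.106  0.994 -0.006] z [ 0.994 -0.106 -0.005] w 0.019038074808870112 F [-12.8  -9.1  12.1] j [ 0.16  0.6  -0.06  1.64  0.05  0.9   1.54]
0.07710116871109479 -0.020910184122304904
```

Request:
{"method": "arm_command", "body": {"steps": "0 0 0 0;0 0 0 0;0 0 0 0;0 0 0 0;-3 0 0 0;-6 0 0 0;-10 0 0 0;-10 0 -4 0;-10 0 -8 0;-10 0 -12 0;-10 0 -16 0;-10 0 -20 0;-10 0 -20 0;-10 0 -20 0", "gripper": 0.2}}

```text
time: 37.8
ee_pos: [0.4197, -0.0759, 0.2234]
eef_rot: [0.036, 0.706, -0.036, 0.707]
wrist_force: [0.7, -0.2, 0.3]
gripper_width: 0.0511
```

Run:
```python
from chk import *
st()
t=snap('top','t15');sc=snap('scene','s15')
print('top knob region z=.149');art(rect(t,-50,60,-200,-130,.149,3))
print('scene z=.149');art(rect(sc,-50,60,-200,-130,.149,3))
# dark knob centroid by triangulation within top
def cen(d,z):
    h=cv2.cvtColor(d['frame'],cv2.COLOR_RGB2HSV);m=mask(d,[(-.05,-.20),(.0,-.20),(.0,-.135),(-.05,-.135)],z)
    return h,m
print('block'); f=rect(t,-230,-130,0,120,.095,4); print(np.where(f[...,0]<90,'#','.').tolist() and '\n'.join(''.join('#' if v<90 else '.' for v in r) for r in f[...,0]))
d0=load('t0')['frame'].astype(int);df=np.abs(t['frame'].astype(int)-d0).sum(2)>90
n,l,S,c=cv2.connectedComponentsWithStats(cv2.morphologyEx(df.astype(np.uint8),cv2.MORPH_OPEN,np.ones((3,3),np.uint8)))
for i in range(1,n):
    if S[i,4]>25: print('changed',S[i],c[i].round())
```

```text
t 37.8 p [ 0.4197 -0.0759  0.2234] x [ 0.002 -0.    -1.   ] y [ 0.101  0.995 -0.   ] z [ 0.995 -0.101  0.002] w 0.051140427076307 F [ 0.7 -0.2  0.3] j [ 0.19  0.21 -0.08  2.    0.02  0.93  1.57]
top knob region z=.149
oooooooooooooooo,,--oooo
oooooooooo..............
oooooOoooo.............#
oooooooooo..............
o,oooooooo..............
--,-,,-,,...............
-------,#...............
-------,#o..............
-------,ooo#............
-------,#ooo............
--------oooo............
##o,##,,oooo............
########oooo............
#,,#####oooo#...........
,,,,,,--oooo#...........
--------oooo#...........
OOOOOOOOoooo#...........
OOOOOOOOoooo............
OOOOOOOOoooo............
OOOOOOOOoooo.ooo........
-------OoooooooO........
--------oooo#ooO,.......
--------,ooo#ooOo.......
--------,ooo#ooOO.......
--------,ooo#ooOOo......
--------,ooo#oooOO......
--------,#oo,oooOO......
-------,####.ooooo......
------,ooooo..ooooo.....
------,#oooo#.oooooo....
-------#oooo#..ooooo,...
-------##oo##..ooooo#,..
-------######.,ooooo#o##
-------#####..oooooooo#,
------O-####,ooooooooo..
----OO-
[... 1402 characters left out ...]
.#############....
.............#############....
.............#############....
.............#############....
.............#############....
.............#############....
.............###########......
.............########.........
..............................
..............................
..............................
..............................
changed [248 191  35  44 553] [263. 213.]
changed [159 261  14  28 184] [166. 274.]
changed [ 153  270  125   83 6591] [217. 316.]
changed [171 277   7   8  46] [174. 280.]
changed [152 349  10   4  39] [157. 351.]
changed [190 352  46  13 458] [214. 357.]
changed [221 370  14  22 159] [229. 381.]
changed [234 383  20  34 622] [244. 400.]
```

```bash
python3 -c "
from h import *
st();print(robot.job_done())"
```

```text
t 37.9 p [ 0.421  -0.076   0.2231] x [ 0.002 -0.    -1.   ] y [0.101 0.995 0.   ] z [ 0.995 -0.101  0.002] w 0.05138032196547905 F [-0.9 -0.4  0.4] j [ 0.18  0.21 -0.08  2.    0.02  0.93  1.57]
the job is handed in; nothing more can be done
None
```

I did the whole sequence in the order asked and handed it in at about 38 s of the 72 s.

1. **End stop open:** I swung it to about 1.72 rad by gripping the knob.
2. **Block stood up:** In the first lift it stayed level in the grip. I regripped it by a small corner near the plain end, shook it steep and dragged it upright on the bench. I then let go and the picture showed it standing on its steel end.
3. **Sweep:** I took it by its thickness, set it on the bed at the plain end and swept along the whole channel. The fingers stayed about 65 mm above the bed.
4. **Finish:** I stood the block back on the bench on the robot's side and pushed the stop shut until it resisted with about 9 N.

**Last checks:** I had used up my picture views, so after the block went into the channel I checked image pixels by script instead.
- **Channel:** it is empty.
- **Offcuts:** they show in the tray, with total area about right for three pieces. I did not tell the three apart with certainty. One lies close to the tray's near rim.
- **Block:** it is standing where I placed it.
- **Stop:** the flap lies parallel to the box end, to within about 0.04 rad.
- **Bystanders:** the tin and tape measure show no change. The sanding block was partly hidden by the arm in the last image, but the arm did not go near it.

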